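# Show the mineral sphere to the desk camera

## Robot

A 6-joint arm with a two-finger parallel gripper is mounted at the origin on the work surface. World frame = base frame: x ahead of the robot, y to its left, z up, the work surface at z = 0. Lengths are in m, angles in rad, forces in N, time in s.
With the tool pointing down it reaches from about 0.25 to 0.775 m from the base axis. Payload 8.9 kg.
Tool frame: the origin (TCP) lies at the very end of the fingers, on their centre line; the grasp point (between the pads) lies 19 mm behind it; z points along the fingers, y is the line along which they close (so a half turn about z gives the same grasp; the last joint's range is limited). The gripper opens to 85 mm and grips with 20 to 120 N. Pads are 22 mm wide; open, the fingers measure 114 mm over their backs; the gripper's body (76 mm by 85 mm) begins 54 mm behind the grasp point. The pads swing forward as they close: fully open they stand 13 mm farther back than shut.
Start: joints at [-1.265, 0.291, -0.153, 1.127, 0, 1.431], TCP at [0.226, -0.474, 0.231] pointing down, gripper open.
Joint ranges: [-2.52, 2.52], [-0.91, 1.74], [-1.3, 1.37], [-1.96, 2.02], [-1.52, 1.47], [-3.14, 3.14]. Speed limits (rad/s): [2.22, 2.22, 2.79, 3.14, 3.14, 3.14].

## Interface

Orientations are given as a unit quaternion [w, x, y, z].
In Python, from plant import env, vision gives the robot as it stands.
- The arm moves only by the tool jog_arm, never from a script. Its argument "plan" is a list of rows, each a list of 2 entries, a list of its own where there are three numbers: the shift along the tool's x, y, z as a fraction of full scale, then the turn about the tool's z as a fraction of full scale. In form: [[[x, y, z], twist], ...]. A call has 1 to 20 rows; each row shifts and turns the commanded pose from where the row before left it, along the tool's axes as they then stand; what a row does not reach is not made up. Full scale, the value 1, is 30 cm for a shift and 60 degrees for a turn. A row lasts 1/10 s, in which the tool goes at most 50 mm and 8.59 degrees, less where a joint would pass 70% of its speed; a pose out of reach is approached as far as the arm can. A call with a number of a shift or a turn outside -1 to 1 is refused whole. A call with a gripper value outside its range is refused whole. "jaw" is the opening, from -1 (shut) to 1 (fully open), so that 0 is half open, set as the call begins (left out, the last holds). The fingers move at their own pace and stop on an object; "squeeze" is the grip in N (left out, the last holds). Time passes only in rows, so rows that do not move let the fingers close. It gives the time, the measured TCP pose, the force, the opening and the grip force at its end, in the units of the state.
- env.state(): the state, without advancing time (a new reading comes with each control period).
- vision.snapshot(name): name is "scene" or "top" or "wrist"; returns a dict with "frame" (400x640x3 uint8, blue, green, red), "fx", "fy", "cx", "cy" (pixels), "R" (3x3) and "t" (3): a world point X has camera coordinates R X + t. Camera axes: x right, y down, z forward; pixel columns grow to the right and rows downward; lengths in m; the calibration is good to about 2 mm. A picture is of the moment at which its call begins. There is no depth.
- env.sign_off(): hands the job in; it is judged then, once.
The state is a dict: "time_s": time; "joints": joint angles; "qvel": joint speeds; "effort": joint torques, N m; "eef_pos": TCP position; "tcp_rot": TCP orientation; "force": force on the tool from outside, world axes, zero at the start; "wrist_torque": the same for the moment, N m; "finger_gap": finger opening in m; "grasp_force": force on a finger pad.
Only numpy, scipy, OpenCV 4.12 (cv2) and the standard library are available. Lean on these libraries where they do the work, as an engineer would, in place of code of your own. Each camera call takes 0.05 s, during which the arm holds its last target. There are 200 camera calls.

## Task

Open the clear lid of the specimen case all the way until it rests on its stop, then lift out the sample tray by its dark grip block, with the loose stone ball staying in its pocket the whole time. Carry it over the middle of the round viewing mat and finish still holding it there in the gripper, level and still, about 10 cm above the mat, with the lid left open. Leave the mug, hammer and rock where they are.

Things in the scene. Friction and masses are not known exactly. Their poses are not given: they have to be found in the camera images.
- case: open-topped wooden specimen case fixed to the table, 160 (x) by 220 (y) by 85 mm high, walls and floor 8 mm thick. Origin: centre of its underside, on the table. Its own -x side is the front (the brass bar of the lid overhangs there), its +x side carries the hinge. It may stand left or right, and be turned by up to about 0.2 rad
- lid (a joint): angle of the case's lid, rad: 0 shut, grows as it opens, 1.75 on its stop (just past upright). Lid: clear panel in a wooden frame, 160 by 220 by 8 mm, 0.25 kg, swings freely: let go below about 1.5 it falls shut, beyond about 1.6 it falls open onto the stop and stays there
- lid_bar (a point): middle of the lid's round brass bar, 10 mm thick and 100 mm long, parallel to the hinge (case y axis). It is carried on two 8 mm rods at its ends, in the plane of the lid, 46 mm in front of the lid's front edge and of the case's front wall; the gap behind it (41 mm clear) is free down to the table, too narrow for many grippers opened fully. Shut, it is 90 mm above the table; open, about 292 mm
- lid_hinge (a point): middle of the hinge axis, within 4 mm, on the top of the case's far (+x) wall; the bar swings about it at a radius of 206 mm, upward and away from the case's front
- tray: loose light-wood sample tray, 124 (x) by 184 (y) mm, floor 6 mm, rim 12 mm high, about 0.28 kg; it stands on the case's floor, turned nearly as the case is. Origin: centre of its underside. z up
- tray_grip (a point): point to grasp on the tray's upright dark wooden grip block, over the tray's centre: block 14 mm thick along the tray's x, 46 mm long along its y, top 64 mm above the tray's underside; this point is on the block's middle, 46 mm above the underside (about 54 mm above the table when in the case)
- pocket (a point): centre of the ball when it sits in its pocket: 58 mm from the tray's centre along the tray's +y, 24 mm above its underside. The pocket is a black ring on the tray's floor, 28 mm inside, 48 mm outside, only 4 mm high
- ball_center (a point): centre of the loose blue stone ball, 36 mm diameter, 65 g; it rolls out over the pocket's rim if the tray tips beyond about 35 degrees or is jerked hard
- mat: round dark rubber viewing mat with a green ring, 180 mm diameter, 3 mm thick, fixed to the table. Origin: its centre, at table height. A small white desk camera 141 mm high stands fixed 160 mm from its centre along the mat's +x (away from the robot). It may lie left or right
- mug: blue mug, 80 mm wide, 95 mm high, bystander. Origin: centre of its underside
- hammer: geologist's hammer, 260 mm long, lying, bystander. Origin: under its middle
- rock: rough rock, about 50 mm, bystander. Origin: centre of its underside

How it is judged:
By the outcome, as a careful person would: the job done as asked, in the order asked, and still so for the second after the job is handed in, while the arm keeps its last pose, push and grip.
It also fails if it takes over 54 s, if anything falls off the work surface, if the arm or the gripper's body presses on something with over 40 N, if the wrist force passes 120 N, or if a joint passes its speed limit or range.

## Working session

There is one attempt and no reset: what is moved stays moved. The work goes in short steps, Python scripts to look and compute and a tool call to move; the robot and the scene stay as the last step left them, time stands still between calls to the robot, and variables do not carry over. Pictures are saved under pics/ and viewed, at most 10 in all, crops included, and the job is handed in when it is done.

Besides the shell and the picture viewer there is one more tool, called after ">>>" as name(argument=value, ...) on one line, values as JSON. jog_arm: Moves the arm, as the interface text tells. Shift numbers are shares of 30 cm and turn numbers shares of 60 degrees, none past 1 either way. Its arguments: {"type":"object","properties":{"plan":{"type":"array"},"jaw":{"type":"number"},"squeeze":{"type":"number"}},"required":["plan"]}

```bash
mkdir -p pics; cat > h.py <<'E'
import numpy as np, cv2
from plant import env, vision
def snap(n,f=None):
    s=vision.snapshot(n)
    if f: cv2.imwrite('pics/'+f,s['frame'])
    return s
def ray(s,u,v,z):
    R=np.array(s['R']);t=np.array(s['t'])
    d=R.T@np.array([(u-s['cx'])/s['fx'],(v-s['cy'])/s['fy'],1]);c=-R.T@t
    return c+d*(z-c[2])/d[2]
def proj(s,X):
    p=np.array(s['R'])@np.array(X)+np.array(s['t']);return s['fx']*p[0]/p[2]+s['cx'],s['fy']*p[1]/p[2]+s['cy']
E
python3 - <<'E'
from h import *
import pickle
for n in('top','scene'):
    s=snap(n,n+'0.png');pickle.dump(s,open(n+'0.pkl','wb'))
    print(n,-np.array(s['R']).T@s['t'])
print(env.state())
E
```

```text
top [0.47438094 0.01739862 1.37885703]
scene [ 1.28079098 -0.40478814  1.15573787]
{'time_s': 0.1, 'joints': array([-1.26530548e+00,  2.91198995e-01, -1.54018217e-01,  1.12674231e+00,
       -3.58481839e-05,  1.43150078e+00]), 'qvel': array([-1.66740822e-04, -1.14508536e-03,  1.58706314e-03, -2.16434950e-03,
       -1.92597776e-05,  7.12431382e-04]), 'effort': array([ 8.20423684e-04, -5.37977743e+01,  3.31919074e+01,  9.28912370e-03,
       -2.10929406e-04,  1.11952832e-05]), 'eef_pos': array([ 0.22576436, -0.47354146,  0.23081489]), 'tcp_rot': array([-5.78100458e-04,  9.75372221e-01,  2.20564485e-01, -6.61358217e-05]), 'force': array([-0.14309626, -0.60103399,  0.56592822]), 'wrist_torque': array([-0.0136343 , -0.03275321, -0.0119588 ]), 'grasp_force': 0.0, 'finger_gap': 0.08515319616446837}
```

View pics/top0.png

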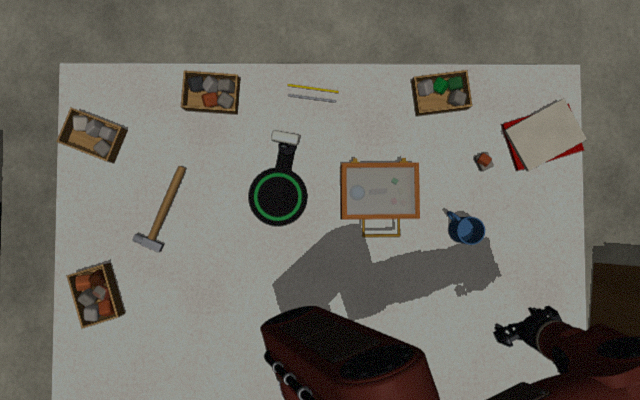

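View pics/scene0.png

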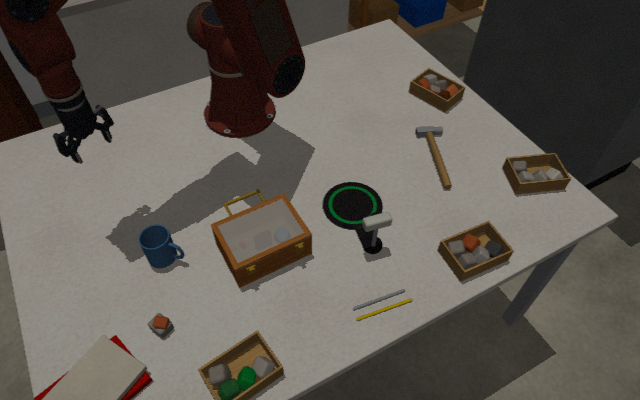

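The top view shows the shut case (pixels 340–420, 158–238) with the bar at about (382,236), and the mat centred near (278,195). The mug is at (466,230), right of the case. I'll enlarge the case next.

```bash
python3 - <<'E'
import cv2
a=cv2.imread('pics/top0.png')[145:250,330:430]
cv2.imwrite('pics/c.png',cv2.resize(a,None,fx=5.5,fy=5.5,interpolation=cv2.INTER_CUBIC))
b=cv2.imread('pics/top0.png')
hsv=cv2.cvtColor(b,cv2.COLOR_BGR2HSV);m=cv2.inRange(hsv,(50,120,60),(75,255,255));m[:,330:]=0;m[:150]=0
import numpy as np
p=cv2.findNonZero(m);print(cv2.fitEllipse(cv2.convexHull(p)))
from h import *;import pickle
s=pickle.load(open('top0.pkl','rb'));e=cv2.fitEllipse(cv2.convexHull(p))
print(ray(s,*e[0],.003)); print(s['fx'])
E
```

```text
((277.4866943359375, 196.3505859375), (47.78855895996094, 47.938880920410156), 34.15538787841797)
[0.53933981 0.13241549 0.003     ]
455.60983479615345
```

View pics/c.png

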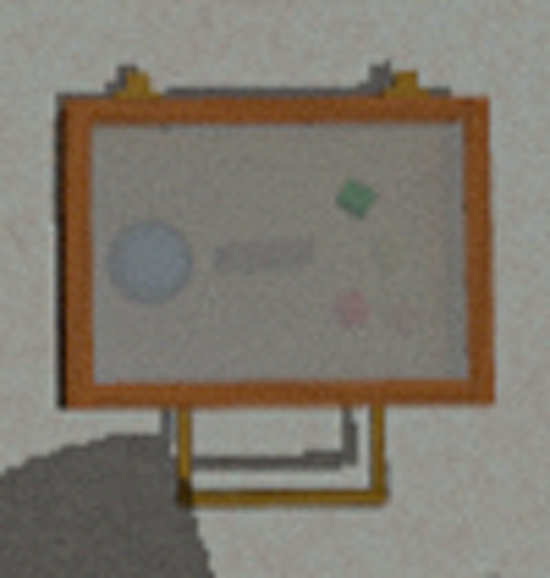

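The crop shows the lid corners at crop pixels (63,97), (490,97), (494,403) and (63,407), and the bar from (180,498) to (386,494). The ball is at (150,262) and the grip block at (264,254).

```bash
python3 - <<'E'
from h import *;import pickle
s=pickle.load(open('top0.pkl','rb'))
def f(x,y,z):return ray(s,330+(x+.5)/5.5-.5,145+(y+.5)/5.5-.5,z)
c=[f(x,y,.094) for x,y in((64,97),(490,97),(494,403),(63,407))];c=np.array(c)
print(c,c.mean(0)); print([np.linalg.norm(c[i]-c[i-1]) for i in range(4)])
l,r=f(180,498,.09),f(386,494,.09);print('bar',l,r,(l+r)/2,np.linalg.norm(l-r))
for a,b in((c[1],c[0]),(c[2],c[3]),(r,l)): d=b-a;print('yaw',np.arctan2(-d[0],d[1]))
ctr=c.mean(0)[:2];print('dist bar-ctr',np.linalg.norm(((l+r)/2)[:2]-ctr))
print('ball',f(150,262,.032),'grip',f(264,254,.072))
w=snap('wrist');print(-np.array(w['R']).T@w['t']); print('top mug')
E
```

```text
[[ 0.63184474 -0.05530301  0.094     ]
 [ 0.63201516 -0.27518813  0.094     ]
 [ 0.47427593 -0.27578663  0.094     ]
 [ 0.47230033 -0.05442845  0.094     ]] [ 0.55260904 -0.16517656  0.094     ]
[np.float64(0.15954681241987345), np.float64(0.21988518821410097), np.float64(0.15774035869134798), np.float64(0.22136700433848144)]
bar [ 0.42558134 -0.11466162  0.09      ] [ 0.42756144 -0.22064276  0.09      ] [ 0.42657139 -0.16765219  0.09      ] 0.10599963181858159
yaw 0.0007750109316932111
yaw 0.008924689509105571
yaw 0.0186813432588718
dist bar-ctr 0.12606196581584822
ball [ 0.55022331 -0.10495794  0.032     ] grip [ 0.55217149 -0.16100513  0.072     ]
[ 0.29511365 -0.43999766  0.37373351]
top mug
```

>>> jog_arm(plan=[[[0,0,0],-0.135],[[0,0,0],-0.135],[[0,0,0],-0.135],[[0,0,0],-0.135],[[0,0,0],-0.135],[[0,0,0],-0.135],[[0,0,0],-0.135],[[0,0,0],-0.138],[[0.1,0.065,0],0],[[0.1,0.065,0],0],[[0.1,0.065,0],0],[[0.1,0.065,0],0],[[0.1,0.065,0],0],[[0.1,0.065,0],0],[[0.1,0.065,0],0],[[0.1,0.065,0],0],[[0.1,0.065,0],0],[[0.1,0.065,0],0],[[0,0,0],0]], jaw=0.0, squeeze=20)

```text
time_s: 2.05
eef_pos: [0.4198, -0.1693, 0.2312]
tcp_rot: [-0.0, 0.703, 0.711, 0.0]
force: [-0.6, -0.5, 0.4]
finger_gap: 0.0426
grasp_force: 0.0
```

```bash
python3 - <<'E'
from h import *
s=snap('wrist','w1.png')
st=env.state();print(st['joints'],st['eef_pos'],st['tcp_rot'],st['force'],st['finger_gap'])
for X in((.4266,-.1147,.09),(.4266,-.2206,.09),(.4723,-.0544,.094),(.4743,-.2758,.094)):print(proj(s,X))
E
```

```text
[-5.48957807e-01  1.53535913e-01 -3.32519626e-01  1.08523244e+00
  5.06344457e-05  1.01031535e+00] [ 0.41897679 -0.17080104  0.23111747] [-2.45102260e-04  7.03020994e-01  7.11169052e-01 -3.15584980e-05] [ 0.32394806 -1.37632    -0.45545671] 0.04285423586923661
(np.float64(324.53254371269185), np.float64(129.50603771193477))
(np.float64(322.48587436622387), np.float64(240.67626213991025))
(np.float64(382.62263257998274), np.float64(54.29515197104229))
(np.float64(368.6955475492343), np.float64(292.8592548547057))
```

View pics/w1.png

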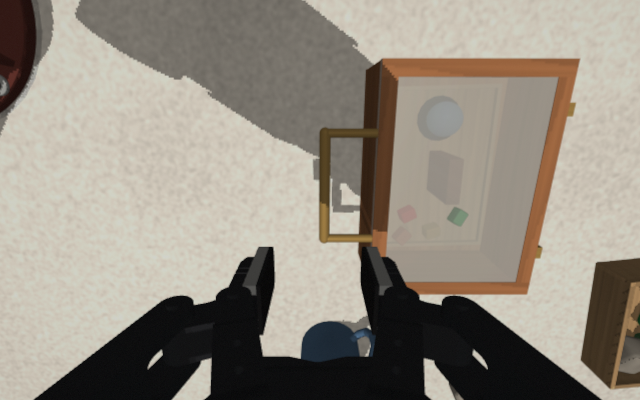

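The wrist view shows the bar from (325,129) to (324,241), within 2 px of my predictions, so the bar position holds. The ball at (440,118) and the grip block at (446,177) are visible through the lid.

```bash
python3 - <<'E'
from h import *
s=snap('wrist')
f=s['frame'];hsv=cv2.cvtColor(f,cv2.COLOR_BGR2HSV)
for r in(150,160,190,215,225):
    print(r,[ (c,tuple(hsv[r,c])) for c in range(318,333)][::2])
a,b=ray(s,325,133,.09),ray(s,324.3,238,.09);print(a,b,(a+b)/2)
for p in((384,61),(578,60),(527,293)):print(ray(s,*p,.094))
E
```

```text
150 [(318, (np.uint8(18), np.uint8(28), np.uint8(119))), (320, (np.uint8(19), np.uint8(61), np.uint8(88))), (322, (np.uint8(19), np.uint8(151), np.uint8(76))), (324, (np.uint8(19), np.uint8(149), np.uint8(84))), (326, (np.uint8(19), np.uint8(148), np.uint8(86))), (328, (np.uint8(19), np.uint8(148), np.uint8(81))), (330, (np.uint8(19), np.uint8(141), np.uint8(74))), (332, (np.uint8(18), np.uint8(28), np.uint8(119)))]
160 [(318, (np.uint8(18), np.uint8(27), np.uint8(124))), (320, (np.uint8(19), np.uint8(58), np.uint8(92))), (322, (np.uint8(19), np.uint8(148), np.uint8(76))), (324, (np.uint8(19), np.uint8(152), np.uint8(84))), (326, (np.uint8(19), np.uint8(148), np.uint8(86))), (328, (np.uint8(19), np.uint8(151), np.uint8(81))), (330, (np.uint8(19), np.uint8(139), np.uint8(75))), (332, (np.uint8(18), np.uint8(27), np.uint8(121)))]
190 [(318, (np.uint8(24), np.uint8(19), np.uint8(210))), (320, (np.uint8(19), np.uint8(51), np.uint8(124))), (322, (np.uint8(19), np.uint8(149), np.uint8(77))), (324, (np.uint8(19), np.uint8(155), np.uint8(84))), (326, (np.uint8(19), np.uint8(148), np.uint8(86
[... 538 characters left out ...]
, (np.uint8(20), np.uint8(26), np.uint8(208)))]
225 [(318, (np.uint8(20), np.uint8(26), np.uint8(208))), (320, (np.uint8(18), np.uint8(86), np.uint8(131))), (322, (np.uint8(19), np.uint8(146), np.uint8(138))), (324, (np.uint8(19), np.uint8(147), np.uint8(154))), (326, (np.uint8(19), np.uint8(145), np.uint8(149))), (328, (np.uint8(19), np.uint8(147), np.uint8(123))), (330, (np.uint8(20), np.uint8(43), np.uint8(149))), (332, (np.uint8(23), np.uint8(22), np.uint8(209)))]
[ 0.42624346 -0.11929518  0.09      ] [ 0.42744248 -0.21935696  0.09      ] [ 0.42684297 -0.16932607  0.09      ]
[ 0.47296056 -0.06101674  0.094     ]
[ 0.63025933 -0.05846306  0.094     ]
[ 0.63385792 -0.275762    0.094     ]
```

>>> jog_arm(plan=[[[0,0.027,0],0],[[0,0,0.1],0],[[0,0,0.1],0],[[0,0,0.08],0],[[0,0,0.08],0],[[0,0,0.06],0],[[0,0,0.06],0],[[0,0,0.05],0],[[0,0,0],0],[[0,0,0],0],[[0,0,0],0]])

```text
time_s: 3.25
eef_pos: [0.4271, -0.173, 0.0731]
tcp_rot: [0.001, 0.704, 0.71, 0.0]
force: [0.4, -1.1, -1.0]
finger_gap: 0.0423
grasp_force: 0.0
```

>>> jog_arm(plan=[[[0,0,0],0],[[0,0,0],0],[[0,0,0],0],[[0,0,0],0],[[0,0,0],0],[[0,0,0],0],[[0,0,0],0],[[0,0,0],0]], jaw=-1, squeeze=20)

```text
time_s: 4.05
eef_pos: [0.4265, -0.1725, 0.0728]
tcp_rot: [0.0, 0.704, 0.71, -0.0]
force: [-2.9, 0.5, 6.5]
finger_gap: 0.0092
grasp_force: 20.8
```

>>> jog_arm(plan=[[[0,0.0034,-0.0685],0],[[0,0.0102,-0.068],0],[[0,0.017,-0.0665],0],[[0,0,0],0],[[0,0,0],0]])

```text
time_s: 4.55
eef_pos: [0.4368, -0.1724, 0.1334]
tcp_rot: [0.001, 0.704, 0.71, 0.001]
force: [6.1, -0.6, -3.1]
finger_gap: 0.009
grasp_force: 20.6
```

>>> jog_arm(plan=[[[0,0.0235,-0.0645],0],[[0,0.03,-0.062],0],[[0,0.036,-0.0585],0],[[0,0.0415,-0.0545],0],[[0,0.047,-0.05],0],[[0,0.0515,-0.0455],0],[[0,0.056,-0.04],0],[[0,0,0],0],[[0,0,0],0]])

```text
time_s: 5.45
eef_pos: [0.5214, -0.1715, 0.2439]
tcp_rot: [-0.001, 0.704, 0.71, -0.0]
force: [7.7, -0.9, -11.0]
finger_gap: 0.0089
grasp_force: 19.9
```

>>> jog_arm(plan=[[[0,0.0595,-0.034],0],[[0,0.0625,-0.028],0],[[0,0.065,-0.0215],0],[[0,0.067,-0.015],0],[[0,0,0],0],[[0,0,0],0]])

```text
time_s: 6.05
eef_pos: [0.5969, -0.1707, 0.2746]
tcp_rot: [-0.001, 0.704, 0.71, -0.0]
force: [-1.1, 1.5, 1.1]
finger_gap: 0.0089
grasp_force: 21.0
```

```bash
python3 - <<'E'
from h import *
snap('scene','s2.png')
st=env.state();print(st['joints'],st['eef_pos'],st['tcp_rot'],st['force'],st['finger_gap'])
E
```

```text
[-3.96370637e-01  4.64890948e-01  2.19683546e-01  1.32710361e+00
 -1.61043808e-04  1.16627217e+00] [ 0.59666143 -0.17074517  0.27464214] [-6.71682639e-04  7.04217960e-01  7.09983440e-01 -3.59022127e-04] [-0.36111589  1.173227   -0.15494356] 0.00908287933884732
```

View pics/s2.png

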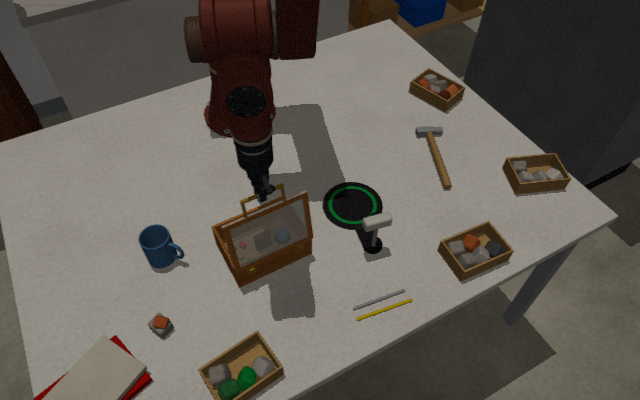

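The lid is nearly upright and still held by the bar at (263,190), and the bystanders are where they were. I'll take it on to about 1.72.

>>> jog_arm(plan=[[[0,0.068,-0.0085],0],[[0,0.0685,-0.0015],0],[[0,0.05,0.003],0],[[0,0.0185,0.0025],0],[[0,0.007,0.001],0],[[0,0.007,0.001],0],[[0,0,0],0],[[0,0,0],0]])

```text
time_s: 6.9
eef_pos: [0.6626, -0.1702, 0.2757]
tcp_rot: [-0.001, 0.704, 0.71, -0.0]
force: [-0.8, 2.3, -1.3]
finger_gap: 0.0095
grasp_force: 21.0
```

>>> jog_arm(plan=[[[0,0,0],0],[[0,0,0],0],[[0,0,0],0],[[0,0,0],0],[[0,0,0],0],[[0,0,-0.06],0],[[0,0,-0.06],0],[[0,0,-0.06],0],[[0,0,0],0]], jaw=-0.2)

```text
time_s: 7.8
eef_pos: [0.6642, -0.1707, 0.3325]
tcp_rot: [0.002, 0.704, 0.71, 0.001]
force: [0.1, -0.2, 0.7]
finger_gap: 0.0342
grasp_force: 0.0
```

```bash
python3 - <<'E'
from h import *
s=snap('scene');f=s['frame'][150:300,180:420]
import pickle
cv2.imwrite('pics/s3.png',cv2.resize(f,None,fx=3.2,fy=3.2,interpolation=cv2.INTER_CUBIC))
print(proj(s,(.633+.206*.1782,-.168,.292)))
E
```

```text
(np.float64(274.25698099433885), np.float64(214.78051563367623))
```

View pics/s3.png

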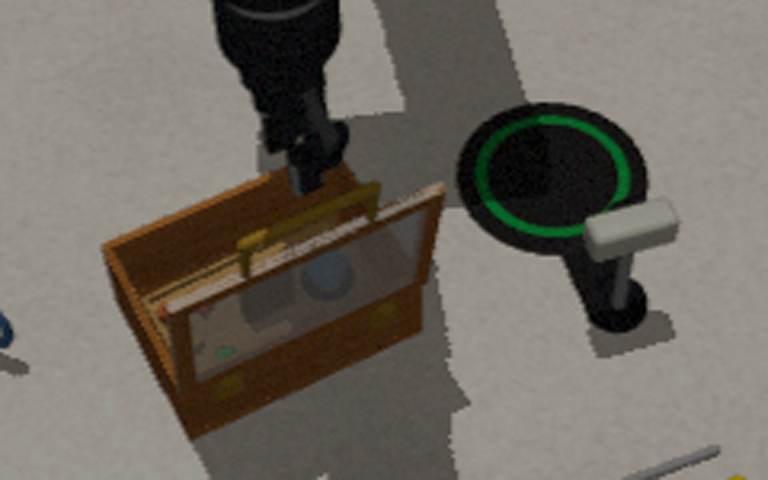

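The lid stands past upright on its stop with the bar at about (277,218), near the (274,215) I predicted. The tray is exposed. I'll retreat over the tray and measure it from the wrist camera.

>>> jog_arm(plan=[[[0,-0.06,0],0],[[0,-0.1,0],0],[[0,-0.1,0],0],[[0,-0.09,0],0],[[0,-0.03,0.05],0],[[0,0,0.05],0],[[0,0,0],0],[[0,0,0],0]], jaw=0.3)

```text
time_s: 8.65
eef_pos: [0.549, -0.1711, 0.2995]
tcp_rot: [-0.001, 0.704, 0.71, -0.0]
force: [-0.1, 0.3, -0.4]
finger_gap: 0.0556
grasp_force: 0.0
```

```bash
python3 - <<'E'
from h import *
s=snap('wrist','w2.png');import pickle;pickle.dump(s,open('w2.pkl','wb'))
print(env.state()['eef_pos'])
E
```

```text
[ 0.54940869 -0.17126944  0.30000891]
```

View pics/w2.png

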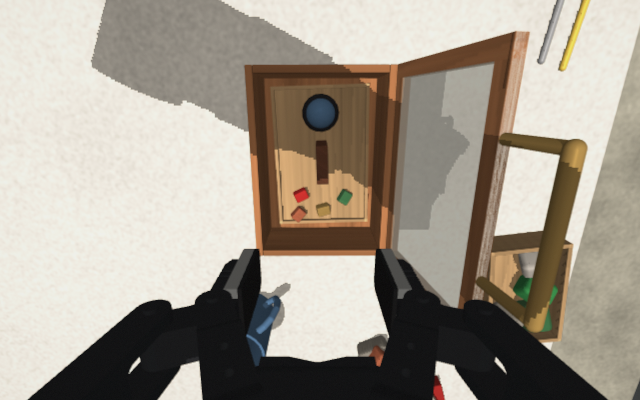

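The wrist view shows the open case and the tray, with the ball in its pocket at (320,112) and the grip block from (322,141) to (322,184).

```bash
python3 - <<'E'
from h import *
import pickle
s=pickle.load(open('w2.pkl','rb'));g=s['frame'].sum(2).astype(int)
for r in(146,152,160,168,176,181):print(r,g[r,308:336])
print('col',g[134:192,321])
b=s['frame'].astype(int);m=((b[:,:,0]-b[:,:,2])>15);m[160:]=0;m[:80]=0;m[:,:290]=0;m[:,350:]=0
y,x=np.nonzero(m);print('ball',x.mean(),y.mean(),ray(s,x.mean(),y.mean(),.032))
for u,v in((316,142),(316,184),(327,142),(327,184)):print(ray(s,u,v,.072))
for u,v in((270,86),(373,82),(368,221),(279,222)):print('rim',ray(s,u,v,.02))
E
```

```text
146 [255 248 252 257 262 258 247 210 120 117 117 117 117 118 121 123 123 132
 128 190 271 281 277 273 262 259 263 268]
152 [257 250 250 255 264 259 249 213 133 121 123 125 124 124 127 128 131 132
 133 170 248 278 277 275 265 260 263 268]
160 [463 459 457 468 477 476 462 397 226 127 127 125 126 127 123 124 125 123
 124 153 226 280 280 277 270 265 259 253]
168 [466 460 460 466 477 482 473 422 286 120 123 124 120 126 125 127 130 131
 133 148 214 276 279 280 273 262 260 257]
176 [465 458 457 470 479 485 480 461 371 116 116 118 116 116 122 124 127 121
 124 165 323 469 504 510 497 484 479 473]
181 [468 462 459 468 479 483 485 471 399 212 200 201 201 199 202 199 204 211
 205 216 323 467 500 511 499 488 480 476]
col [267 267 266 266 266 250 186  93  91  95  94 101 118 129 130 132 130 129
 124 126 125 121 125 123 123 125 127 124 125 130 129 129 130 123 126 122
 121 122 124 126 125 122 116 118 151 196 191 199 201 217 360 492 488 481
 461 457 456 458]
ball 320.1304347826087 112.61449275362318 [ 0.5529013  -0.10600701  0.032     ]
[ 0.54814817 -0.13758576  0.072     ]
[ 0.54849332 -0.18748879  0.072     ]
[ 0.56084157 -0.13748303  0.072     ]
[ 0.56169758 -0.18738061  0.072     ]
rim [ 0.48991907 -0.07475352  0.02      ]
rim [ 0.61852737 -0.06903379  0.02      ]
rim [ 0.6225262  -0.25402004  0.02      ]
rim [ 0.49617802 -0.25658398  0.02      ]
```

>>> jog_arm(plan=[[[0,0,0],-0.018],[[0.023,0.019,0],0],[[0,0,0.1],0],[[0,0,0.1],0],[[0,0,0.1],0],[[0,0,0.1],0],[[0,0,0.1],0],[[0,0,0.1],0],[[0,0,0.08],0],[[0,0,0.07],0],[[0,0,0.05],0],[[0,0,0.04],0],[[0,0,0.035],0],[[0,0,0],0],[[0,0,0],0],[[0,0,0],0]])

```text
time_s: 10.3
eef_pos: [0.5554, -0.1645, 0.0383]
tcp_rot: [0.001, 0.698, 0.717, 0.0]
force: [-0.9, -0.0, 1.1]
finger_gap: 0.0554
grasp_force: 0.0
```

>>> jog_arm(plan=[[[0,0,0],0],[[0,0,0],0],[[0,0,0],0],[[0,0,0],0],[[0,0,0],0],[[0,0,0],0],[[0,0,0],0],[[0,0,0],0],[[0,0,0],0],[[0,0,0],0]], jaw=-1, squeeze=70)

```text
time_s: 11.3
eef_pos: [0.5549, -0.1643, 0.038]
tcp_rot: [0.0, 0.698, 0.717, 0.0]
force: [-2.1, 0.4, 6.1]
finger_gap: 0.0132
grasp_force: 69.5
```

>>> jog_arm(plan=[[[0,0,-0.005],0],[[0,0,-0.01],0],[[0,0,-0.02],0],[[0,0,-0.02],0],[[0,0,-0.02],0],[[0,0,-0.015],0],[[0,0,-0.005],0],[[0,0,0],0],[[0,0,0],0]])

```text
time_s: 12.2
eef_pos: [0.5547, -0.1642, 0.0659]
tcp_rot: [-0.0, 0.698, 0.717, -0.0]
force: [-0.8, -0.3, -4.2]
finger_gap: 0.013
grasp_force: 68.1
```

```bash
python3 - <<'E'
from h import *
s=snap('wrist','w3.png')
st=env.state();print(st['eef_pos'],st['wrist_torque'],st['force'])
E
```

```text
[ 0.5546113  -0.16414526  0.06576365] [ 0.02207123  0.03959141 -0.00146658] [ 0.60179852  0.9039813  -4.04003718]
```

View pics/w3.png

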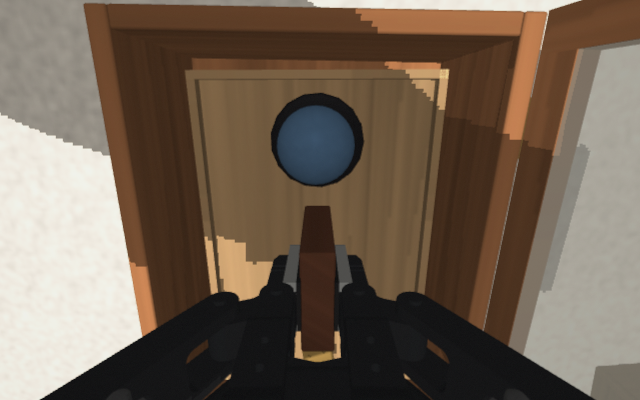

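The tray is lifted about 28 mm with the ball in its pocket at (317,145). Now I'll raise it clear of the case.

>>> jog_arm(plan=[[[0,0,-0.01],0],[[0,0,-0.02],0],[[0,0,-0.03],0],[[0,0,-0.04],0],[[0,0,-0.05],0],[[0,0,-0.05],0],[[0,0,-0.05],0],[[0,0,-0.04],0],[[0,0,-0.03],0],[[0,0,-0.02],0],[[0,0,-0.02],0],[[0,0,-0.01],0],[[0,0,0],0]])

```text
time_s: 13.55
eef_pos: [0.5549, -0.1643, 0.1771]
tcp_rot: [0.0, 0.698, 0.717, 0.0]
force: [0.5, -0.3, -4.8]
finger_gap: 0.0132
grasp_force: 68.2
```

>>> jog_arm(plan=[[[0.01,0,0],0],[[0.02,-0.001,0],0],[[0.03,-0.001,0],0],[[0.04,-0.001,0],0],[[0.05,-0.002,0],0],[[0.06,-0.002,0],0],[[0.06,-0.002,0],0],[[0.06,-0.002,0],0],[[0.06,-0.002,0],0],[[0.06,-0.002,0],0],[[0.06,-0.002,0],0],[[0.06,-0.002,0],0],[[0.06,-0.002,0],0],[[0.06,-0.002,0],0],[[0.06,-0.001,0],0],[[0.05,-0.001,0],0],[[0.04,-0.001,0],0],[[0.03,0,0],0],[[0.02,0,0],0],[[0.01,0,0],0]])

```text
time_s: 15.55
eef_pos: [0.5397, 0.1059, 0.177]
tcp_rot: [-0.0, 0.697, 0.717, -0.0]
force: [0.5, -0.6, -3.6]
finger_gap: 0.0131
grasp_force: 68.2
```

>>> jog_arm(plan=[[[0.01,0,0],0],[[0.02,0.001,0],0],[[0.03,0.001,0],0],[[0.018,0,0],0],[[0.01,0,0.005],0],[[0,0,0.015],0],[[0,0,0.025],0],[[0,0,0.03],0],[[0,0,0.03],0],[[0,0,0.02],0],[[0,0,0.013],0],[[0,0,0.007],0],[[0,0,0],0],[[0,0,0],0],[[0,0,0],0],[[0,0,0],0],[[0,0,0],0]])

```text
time_s: 17.25
eef_pos: [0.5397, 0.1319, 0.1337]
tcp_rot: [0.0, 0.697, 0.717, 0.0]
force: [1.1, 0.9, -3.4]
finger_gap: 0.0127
grasp_force: 68.2
```

```bash
python3 - <<'E'
from h import *
f=[snap('scene')['frame'][90:300,180:440],snap('wrist')['frame']]
a=cv2.resize(f[0],(400,323));b=cv2.resize(f[1],(400,250))
cv2.imwrite('pics/f.png',np.vstack([cv2.resize(f[0],(640,517))[:340],b.repeat(1,0) if 0 else cv2.copyMakeBorder(b,0,0,0,240,0)]))
st=env.state();print(st['eef_pos'],st['wrist_torque'],st['qvel'],st['tcp_rot'])
E
```

```text
[0.53967016 0.13188305 0.1336118 ] [ 0.00242613 -0.01202429 -0.02646035] [-0.0013942   0.00081656 -0.00059326  0.00073139  0.00111914 -0.00118231] [7.21525878e-05 6.97503150e-01 7.16581709e-01 7.25273012e-05]
```

View pics/f.png

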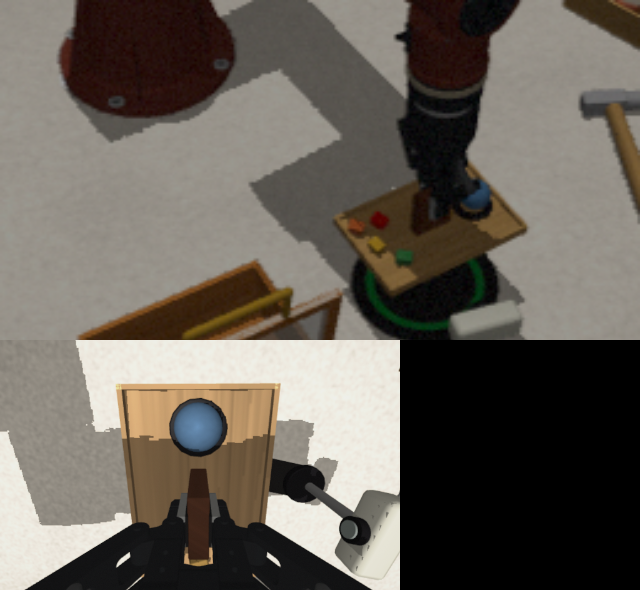

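The final view shows the tray level over the mat with the ball in its pocket (wrist part, 198,427). The lid is open, and the desk camera at (485,320) is clear of the tray.

```bash
python3 -c "
from plant import env
print(env.sign_off())"
```

```text
the job is handed in; nothing more can be done
None
```

I handed the job in at about 17 s: the lid is open on its stop, and the gripper holds the tray level and still about 10 cm above the mat's centre, with the ball in its pocket; the mug, hammer and rock were not touched.

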